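# Unlock a belt tensioner and hold it back past its click

## Task

Get the belt-drive fixture ready for a colleague to slip the belt on: take the key out of its rest block, push it fully home in the lock on the fixture and turn it clockwise (seen from above) as far as it goes, so that the cam no longer blocks the tensioner arm, and leave the key in there. Then push the sprung tensioner arm by the upright post on its end, back past the click of its pawl, and finish while still holding it pressed there with the gripper: it springs back if it is let go. Leave the parts bin, the gearbox and the wrench where they are.

Things in the scene. Friction and masses are not known exactly. Their poses are not given: they have to be found in the camera images.
- key: Loose 60 g key standing upright in its rest. Origin: centre of the shank's lower end, z up. Steel shank 14 mm (key x) by 8 mm (key y), z 0 to 26 mm, lowest 6 mm tapering to 10 x 5 mm; round collar 22 mm across, z 26 to 32 mm, rests on the lock's top when fully home; black flat bow 36 mm (key x) by 12 mm thick (key y), z 32 to 72 mm, to be pinched across its thickness.
- key_rest: Fixed grey plastic block 64 x 64 x 34 mm on the bench, origin at the centre of its underside. A slot 16 x 10 mm (long side along its x), 30 mm deep, in its top holds the key, whose collar lies on the top, so the key's origin is 8 mm above the bench; the key's x is along the block's x.
- keyhole (a point): Centre of the key slot's mouth, in the top of the brass lock cylinder (53 mm across, in a round aluminium collar 68 mm across), 50 mm above the bench. Turns with the cylinder; z up; slot 16 mm along the point's x, 10 mm along its y, 30 mm deep; takes the key either way round (key x along +x or -x). The cam, a steel bar 14 mm wide, runs along point y, ends 88 mm from the axis, 34 mm high.
- lock (a joint): Turn of the lock cylinder, rad, growing clockwise seen from above. 0 to 0.2 at the start (the cam's end stands in the tensioner arm's way), stop at 1.15; turned is beyond 1.0. It stays where it is left; friction 0.06 N m. The key has up to about 0.2 rad of play in the slot before it carries the cylinder along.
- pivot (a point): On the tensioner arm's vertical pivot axis, 36 mm above the bench; its axes are those of the fixture, an aluminium base plate 12 mm thick fixed to the bench, which spans x -185 to +125 mm, y -135 to +80 mm from here. Lock axis at x -55, y -85 mm; a fixed belt pulley 52 mm across, 50 mm high, at x +85, y -90 mm.
- post: Idler with its post on the tensioner arm's free end, 155 mm from the pivot: grey roller 36 mm across, 36 to 52 mm above the bench, and above it an upright steel post 18 mm across, up to 95 mm. Roller and post are one piece and spin freely on the arm. Origin on their axis at bench height, z up.
- tensioner (a joint): Arm angle, rad, growing as pushed. 0: at rest on its stop, pointing along the fixture's -x turned 0.3 towards +y. A spring resists at the post with 6 N at 0, 11 N at 0.55, 12.5 N at the end stop, 0.68. Until the lock is turned the cam stops it below 0.1. From 0.13 to 0.47 its tooth rides over the sprung pawl (1 to 2 N), which clicks back at 0.47 but does not catch the arm.
- pawl (a joint): Travel of the sprung brass pawl on the far side of the pivot, m: 0 at rest, up to 0.003 as the arm's tooth passes, back to 0 after the click.
- bin: Small open blue bin of screws, 120 x 85 x 55 mm, loose, 0.9 kg, origin at the centre of its underside. To be left alone; it and the key rest may have exchanged places.
- gearbox: Loose aluminium gearbox block 75 x 60 x 45 mm with a round motor stub of 48 mm diameter, 50 mm long, on its +x side; origin under the block's centre. To be left alone.
- wrench: Loose steel wrench, 170 mm long along its x. To be left alone.
- tensioner_end (a point): Point on the post's axis, 75 mm above the bench; moves with the tensioner arm. z up, x outward from the pivot along the arm, y the way the post is to be pushed (counter-clockwise about the pivot seen from above). The arm below is a steel bar 19 mm wide, 22 to 36 mm above the bench.

How it is judged:
By the outcome, as a careful person would: the job done as asked, in the order asked, and still so for the second after the job is handed in, while the arm keeps its last pose, push and grip.
It also fails if it takes over 58 s, if anything falls off the work surface, if the arm or the gripper's body presses on something with over 40 N, if the wrist force passes 120 N, or if a joint passes its speed limit or range.

## Robot

A 6-joint arm with a two-finger parallel gripper is mounted at the origin on the work surface. World frame = base frame: x ahead of the robot, y to its left, z up, the work surface at z = 0. Lengths are in mm, angles in rad, forces in N, time in s.
With the tool pointing down it reaches from about 325 to 875 mm from the base axis. Payload 4.4 kg.
Tool frame: the origin (TCP) lies on the centre line of the jaws, within the pads' length; the fingertips stand 25 mm ahead of it and the grasp point (between the pads) lies 6 mm ahead of it; z points along the fingers, y is the direction in which the jaws open and shut (so a half turn about z gives the same grasp; the last joint's range is limited). The gripper opens to 85 mm and grips with 20 to 120 N. Pads are 22 mm wide; open, the fingers measure 114 mm over their backs; the gripper's body (76 mm by 85 mm) begins 54 mm behind the grasp point. The pads swing forward as they close: fully open they stand 13 mm farther back than shut.
Start: joints at [-1.48, 0.207, 1.542, -0, 1.393, -0.15], TCP at [137.671, -558.278, 256.282] pointing down, gripper open.
Joint ranges: [-2.73, 2.73], [-0.86, 2.22], [0.23, 2.46], [-1.11, 4.25], [0.08, 2.63], [-2.82, 2.82]. Speed limits (rad/s): [2.79, 2.79, 3.14, 3.14, 3.14, 3.14].

## Interface

Orientations are given as a 3x3 rotation matrix whose columns are the frame's x, y, z axes.
In Python, from plant import r gives the robot as it stands.
- The arm moves only by the shell command python3 -m jog 'ROWS'. ROWS is JSON, a list of rows, each a list of 3 entries, a list of its own where there are three numbers: the finger opening in m, from 0 to 0.0854, then the shift along the world's x, y, z in m, then the turn, a rotation vector about the world's x, y, z in degrees. In form: [[grip, [x, y, z], [wx, wy, wz]], ...]. A call has 1 to 12 rows; each row shifts and turns the pose as measured when the row begins; what a row does not reach is not made up. A row lasts 1/8 s, in which the tool goes at most 62.5 mm and 10.7 degrees, less where a joint would pass 70% of its speed; a pose out of reach is approached as far as the arm can. A call with a gripper value outside its range is refused whole. The fingers move at their own pace and stop on an object; the grip force is fixed at half the most. Time passes only in rows, so rows that do not move let the fingers close. It gives the time, the measured TCP pose, the force and the opening at its end, in the units of the state.
- r.observe(): the state, without advancing time (a new reading comes with each control period).
- r.capture(name): name is "side" or "top" or "wrist"; returns a dict with "pixels" (480x640x3 uint8, red, green, blue), "mtx" (3x3 intrinsics, pixels), "xyz" and "rotation" of the camera in the world. Camera axes: x right, y up, looking along -z (the intrinsics and any distortion apply to the point x, -y, -z); pixel columns grow to the right and rows downward; lengths in mm; the calibration is good to about 2 mm. A picture is of the moment at which its call begins. There is no depth.
- r.sign_off(): hands the job in, once; it reports no verdict.
Trained networks look in a picture, given as the dict that the camera call returned (one of the last four; its "shot" number tells which), for a name from the list of things; names that differ only in an ending like _2 or _b are one class to them, and where a whole thing is asked for, a point or a joint stands for the part that bears it (a point fixed in the world has none). Each returns a list of dicts, best first, with "confidence" (0 to 1); they miss things now and then, are a little off and sometimes report something else, mostly with a low value. They report only what shows in the picture. A call takes as long as a camera call.
- r.search_frame(picture, query): "rect" ([left, top, right, bottom] in pixels, round what is visible of it).
- r.pinpoint(picture, query): "point" ([row, column] in pixels: a listed point, or the origin of a listed thing).
The state is a dict: "time": time; "joint_positions": joint angles; "dq": joint speeds; "joint_efforts": joint torques, N m; "eef_pos": TCP position; "orientation": TCP orientation; "force": force on the tool from outside, world axes, zero at the start; "ft_torque": the same for the moment, N m; "width": finger opening in mm.
Only numpy, scipy, OpenCV 4.12 (cv2) and the standard library are available. Lean on these libraries where they do the work, as an engineer would, in place of code of your own. Each camera call takes 0.05 s, during which the arm holds its last target.

## Working session

There is one attempt and no reset: what is moved stays moved. The work goes in short steps, Python scripts to look and compute and a shell command to move; the robot and the scene stay as the last step left them, time stands still between calls to the robot, and variables do not carry over. Pictures are saved under pics/ and viewed, and the job is handed in when it is done.

```bash
ls; mkdir -p pics
cat > h.py <<'E'
import numpy as np, cv2
from plant import r
def save(p,n): cv2.imwrite(f'pics/{n}.png',cv2.cvtColor(p["pixels"],cv2.COLOR_RGB2BGR))
def ray(p,rc):
    K=np.array(p["mtx"]);v=np.linalg.inv(K)@np.array([rc[1],rc[0],1.])
    v=np.array([v[0],-v[1],-v[2]]);return np.array(p["xyz"]),np.array(p["rotation"])@v
def onz(p,rc,z):
    o,d=ray(p,rc);return o+d*(z-o[2])/d[2]
def proj(p,X):
    c=np.array(p["rotation"]).T@(np.array(X,float)-np.array(p["xyz"]));c=np.array([c[0],-c[1],-c[2]])
    u=np.array(p["mtx"])@c;return u[1]/u[2],u[0]/u[2]
def tri(obs):
    A=np.zeros((3,3));b=np.zeros(3)
    for p,rc in obs:
        o,d=ray(p,rc);d=d/np.linalg.norm(d);M=np.eye(3)-np.outer(d,d);A+=M;b+=M@o
    return np.linalg.solve(A,b)
E
python3 - <<'E'
from h import *
np.set_printoptions(precision=1,suppress=True)
print({k:v for k,v in r.observe().items()})
for c in ["side","top"]:
    p=r.capture(c);save(p,c+"0");print(c,p["xyz"],[k for k in p])
    print(np.array(p["rotation"]),np.array(p["mtx"]))
    for q in ["key","key_rest","keyhole","pivot","post","tensioner_end","bin","gearbox","wrench"]:
        d=r.pinpoint(p,q);s=r.search_frame(p,q)
        print(q,[(np.round(x["point"],1),round(x["confidence"],2)) for x in d[:2]],[(np.round(x["rect"]),round(x["confidence"],2)) for x in s[:1]])
E
```

```text
pics
{'time': 0.0, 'joint_positions': array([-1.5,  0.2,  1.5, -0. ,  1.4, -0.2]), 'dq': array([ 0., -0.,  0., -0.,  0.,  0.]), 'joint_efforts': array([  0. , -38.3, -29.2,  -0. ,   0. ,  -0. ]), 'eef_pos': array([ 137.6, -557.6,  255.1]), 'orientation': array([[ 1. ,  0.2, -0. ],
       [ 0.2, -1. ,  0. ],
       [ 0. , -0. , -1. ]]), 'force': array([-0.1, -0.1, -0.2]), 'ft_torque': array([ 0.,  0., -0.]), 'width': 85.59069539101665}
side [135.1 540.6 590.5] ['pixels', 'mtx', 'xyz', 'rotation', 'shot']
[[-0.8  0.4 -0.5]
 [-0.6 -0.5  0.6]
 [ 0.   0.8  0.6]] [[493.4   0.  323.5]
 [  0.  493.4 246.7]
 [  0.    0.    1. ]]
key [(array([217.1, 448. ]), 0.92), (array([235.1, 299.7]), 0.55)] [(array([443., 184., 466., 212.]), 0.95)]
key_rest [(array([223.2, 444.3]), 0.78)] [(array([423., 196., 470., 239.]), 0.87)]
keyhole [(array([216.3, 349.6]), 0.94)] [(array([322., 210., 359., 251.]), 0.84)]
pivot [(array([237.3, 304. ]), 0.57)] [(array([228., 190., 416., 312.]), 0.87)]
post [(array([259.1, 352.1]), 0.74), (array([297.4, 348.9]), 0.6)] [(array([339., 250., 365., 288.]), 0.63)]
tensioner
[... 654 characters left out ...]
283., 479., 301.]), 0.61)]
key_rest [(array([294.7, 460.3]), 0.58)] [(array([443., 277., 485., 308.]), 0.84)]
keyhole [(array([228.3, 376.9]), 0.82)] [(array([335., 213., 392., 242.]), 0.79)]
pivot [(array([205.9, 336.5]), 0.89)] [(array([298., 151., 403., 292.]), 0.55)]
post [(array([275.8, 319.5]), 0.51), (array([200.4, 476.6]), 0.3)] [(array([317., 184., 353., 282.]), 0.7)]
tensioner_end [(array([277.1, 318.3]), 0.85), (array([280.5, 171. ]), 0.72)] []
bin [(array([281.3, 170.2]), 0.69)] [(array([143., 253., 191., 311.]), 0.86)]
gearbox [(array([182.7, 186.8]), 0.94)] [(array([162., 137., 207., 203.]), 0.77)]
wrench [(array([202.2, 476.2]), 0.94)] [(array([309., 183., 353., 286.]), 0.73)]
```

View pics/side0.png

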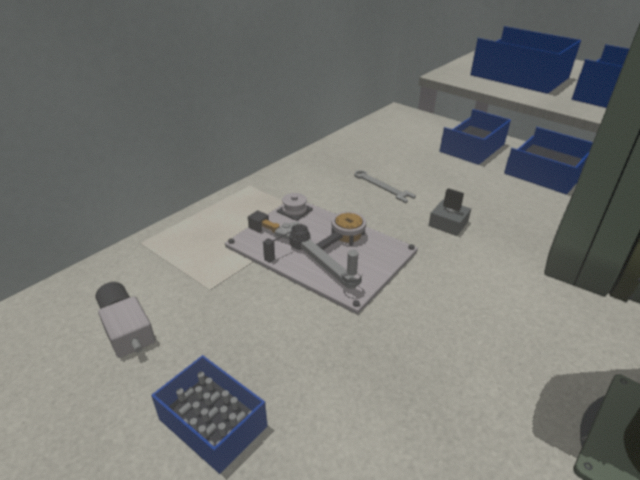

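View pics/top0.png

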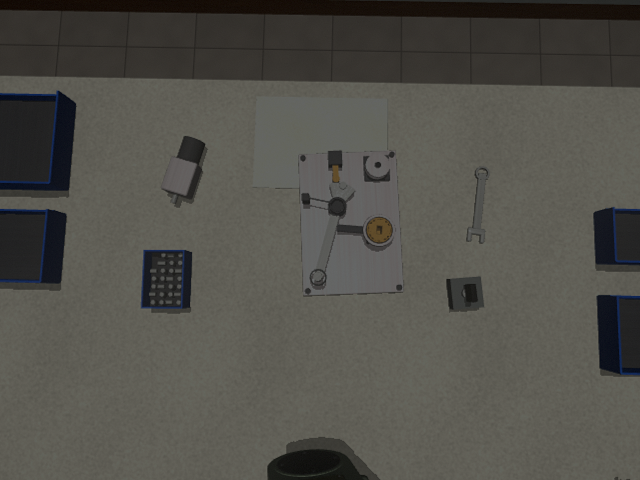

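Run:
```python
from h import *
np.set_printoptions(precision=1,suppress=True)
s=r.capture("side");t=r.capture("top")
B=dict(key=((217.1,448),(289.1,465.2)),keyhole=((216.3,349.6),(228.3,376.9)),pivot=((237.3,304),(205.9,336.5)),end=((260,351.9),(277.1,318.3)),rest=((223.2,444.3),(294.7,460.3)))
Z=dict(key=8,keyhole=50,pivot=36,end=75,rest=0)
for k,(a,b) in B.items(): print(k,tri([(s,a),(t,b)]),onz(s,a,Z[k]),onz(t,b,Z[k]))
im=t["pixels"][130:330,280:500];cv2.imwrite('pics/topc.png',cv2.resize(im,None,fx=3.5,fy=3,interpolation=2)[:,:,::-1])
im=s["pixels"][150:310,200:480];cv2.imwrite('pics/sidec.png',cv2.resize(im,None,fx=2.8,fy=2.8,interpolation=2)[:,:,::-1])
```

```text
key [ 481.5 -297.6   12.4] [ 482.5 -305.2    8. ] [ 483.2 -297.9    8. ]
keyhole [ 599.8 -104.8   60.5] [ 606.2 -119.1   50. ] [ 603.8 -104.3   50. ]
pivot [647.8 -22.7  33.4] [640.5 -22.4  36. ] [651.6 -19.6  36. ]
end [499.8  14.8  77.2] [502.2  13.   75. ] [499.1  14.3  75. ]
rest [ 475.1 -285.9    5.5] [ 482.  -290.8    0. ] [ 471.1 -289.7    0. ]
```

View pics/topc.png

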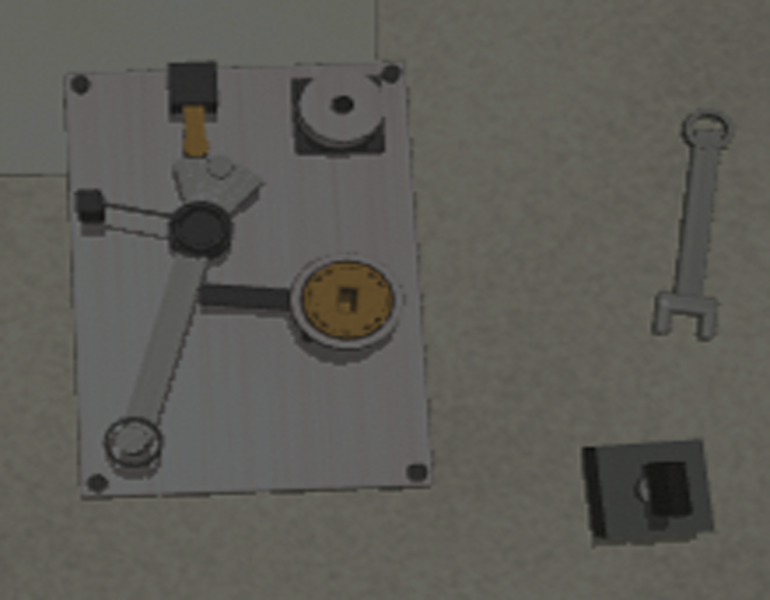

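View pics/sidec.png

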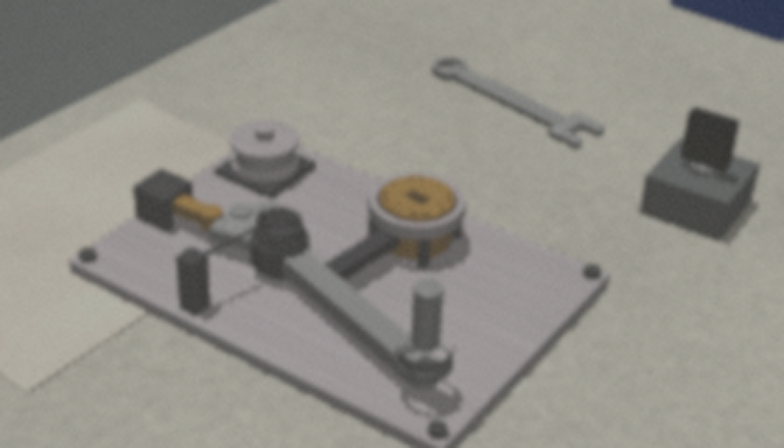

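The side view shows the key standing in its rest at about (448,200), the lock at (349,222) and the post at (352,265). From the top, the cam points left at the arm and the key bow is at about (472,292). The bin is on the left, clear of the work. Next I'll move over the key and look with the wrist camera.

```bash
python3 -m jog '[[0.0854,[0.055,0.042,0],[0,0,0]],[0.0854,[0.055,0.042,0],[0,0,0]],[0.0854,[0.05,0.038,0],[0,0,0]],[0.0854,[0.05,0.038,0],[0,0,0]],[0.0854,[0.05,0.038,0],[0,0,0]],[0.0854,[0.04,0.03,0],[0,0,0]],[0.0854,[0.02,0.015,0],[0,0,0]],[0.0854,[0,0,0],[0,0,0]]]'
cat > look.py <<'E'
import sys
from h import *
np.set_printoptions(precision=2,suppress=True)
n=sys.argv[1];qs=sys.argv[2:]
o=r.observe();print(o["time"],o["eef_pos"],o["orientation"].tolist(),o["force"],o["joint_positions"],o["width"])
p=r.capture("wrist");save(p,n);print(p["xyz"],np.array(p["rotation"]).tolist(),np.array(p["mtx"])[0])
for q in qs:
    d=r.pinpoint(p,q);print(q,[(np.round(x["point"],1),round(x["confidence"],2)) for x in d[:2]],[(np.round(x["rect"]),round(x["confidence"],2)) for x in r.search_frame(p,q)[:1]])
    z=dict(key=8,keyhole=50,pivot=36,post=0,tensioner_end=75,key_rest=0)[q]
    for x in d[:1]: print('   ',onz(p,x["point"],z))
import pickle;pickle.dump(p,open('pics/'+n+'.pkl','wb'))
E
python3 look.py w1 key key_rest
```

```text
time: 3.0
eef_pos: [452.7, -317.8, 257.6]
orientation: [[0.972, 0.236, 0.003], [0.236, -0.972, -0.005], [0.002, 0.005, -1.0]]
force: [0.6, -0.3, -1.0]
width: 85.8
3.0 [ 452.68 -317.78  257.58] [[0.971694234247117, 0.23622278173965008, 0.003018694766076708], [0.23623517346436027, -0.9716841724903443, -0.004776164781337994], [0.0018049789950815665, 0.005354093661540363, -0.9999840377385485]] [ 0.55 -0.27 -0.97] [-0.77  0.16  1.6  -0.    1.38  0.56] 85.8030603500311
[ 527.91 -298.86  375.85] [[0.23534570794141088, 0.9274933875741314, 0.29046241367828596], [-0.9718942574696217, 0.2227942322914187, 0.07605446965989122], [0.005826667240040288, -0.3001978448689079, 0.9538591635482327]] [388.54   0.   319.51]
key [(array([176.8, 296.9]), 0.74)] [(array([283., 162., 308., 209.]), 0.97)]
    [ 473.84 -292.24    8.  ]
key_rest [] [(array([253., 137., 338., 220.]), 0.76)]
```

View pics/w1.png

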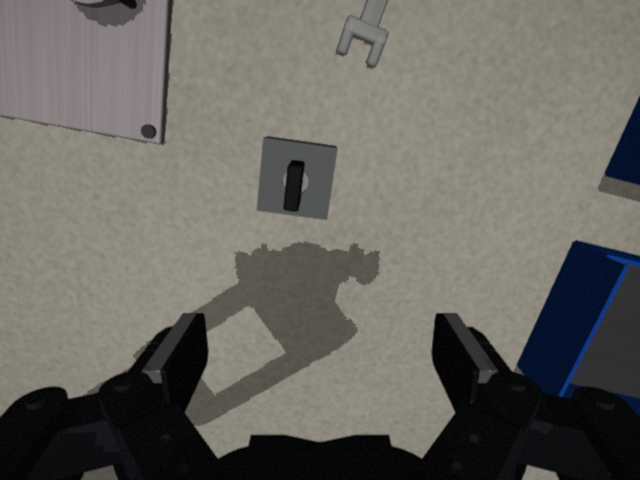

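The wrist view shows the rest block at columns 257–337, rows 137–219. The bow runs nearly upright in the picture, from (162,297) to (210,292). I'll enlarge it and fit the edges.

Run:
```python
from h import *
import pickle
np.set_printoptions(precision=2,suppress=True)
p=pickle.load(open('pics/w1.pkl','rb'))
im=p["pixels"][125:230,245:350];cv2.imwrite('pics/w1c.png',cv2.resize(im,None,fx=5.5,fy=5.5,interpolation=2)[:,:,::-1])
g=p["pixels"].astype(int).sum(2)
m=np.zeros(g.shape,np.uint8);m[125:230,245:350]=(g[125:230,245:350]<75)
n,l,st,c=cv2.connectedComponentsWithStats(m)
i=1+np.argmax(st[1:,4]);print(st[i]);
pts=np.argwhere(l==i)[:,::-1].astype(np.float32);print(cv2.minAreaRect(pts),g[185,285:305])
# block corners in image (row,col) guess
for rc in [(137,264),(147,336),(219,328),(211,257)]: print(onz(p,rc,34))
```

```text
[284 161  20  50 618]
((293.6000061035156, 185.30001831054688), (14.969924926757812, 49.463558197021484), 6.009005546569824) [234 106  56  62  72  73  64  74  74  79  75  67  69  67  36   5 130 282
 356 373]
[ 503.95 -258.21   34.  ]
[ 510.31 -319.7    34.  ]
[ 447.14 -328.38   34.  ]
[ 439.39 -264.54   34.  ]
```

View pics/w1c.png

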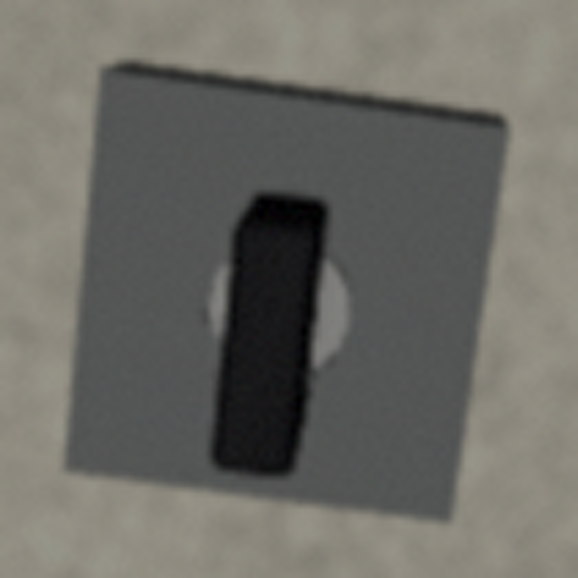

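Run:
```python
from h import *
import pickle
from scipy.optimize import least_squares
np.set_printoptions(precision=2,suppress=True)
p=pickle.load(open('pics/w1.pkl','rb'))
def fit(px,hx,hy,z,x0):
    rc=[(125+y/5.5,245+x/5.5) for x,y in px]
    loc=[(hx,hy),(hx,-hy),(-hx,-hy),(-hx,hy)]
    def f(v):
        c,s=np.cos(v[2]),np.sin(v[2])
        return np.concatenate([np.array(proj(p,[v[0]+c*a-s*b,v[1]+s*a+c*b,z]))-q for (a,b),q in zip(loc,rc)])
    o=least_squares(f,x0);print(o.x,np.degrees(o.x[2]),o.fun);return o.x
fit([(104,72),(505,125),(450,520),(66,470)],32,32,34,[480,-297,0])
fit([(238,230),(320,235),(293,473),(213,468)],18,6,80,[480,-297,0])
```

```text
[ 474.77 -292.71    0.1 ] 5.998173886005729 [-0.46 -0.85  0.12  0.75  0.21  0.42  0.24 -0.3 ]
[ 474.42 -292.97    0.11] 6.580109986071161 [-2.07 -0.45 -1.01  0.54  2.12  0.35  1.21 -0.44]
```

```bash
python3 -m jog '[[0.05,[0.022,0.025,-0.03],[0,0,-7.5]],[0.05,[0,0,-0.045],[0,0,0]],[0.05,[0,0,-0.04],[0,0,0]],[0.05,[0,0,0],[0,0,0]]]'
```

```text
time: 3.75
eef_pos: [470.6, -299.2, 141.9]
orientation: [[0.996, 0.089, 0.005], [0.089, -0.996, -0.009], [0.004, 0.01, -1.0]]
force: [-1.2, 0.8, -0.7]
width: 50.0
```

```bash
python3 -m jog '[[0.05,[0.004,0.0065,0],[0.5,0.3,1]],[0.05,[0,0,0],[0,0,0]]]'; python3 look.py w2 key
```

```text
time: 4.0
eef_pos: [475.9, -294.7, 145.3]
orientation: [[0.994, 0.106, 0.003], [0.106, -0.994, -0.003], [0.003, 0.004, -1.0]]
force: [0.5, -0.5, -0.1]
width: 49.8
4.0 [ 475.93 -294.72  145.34] [[0.994379886187279, 0.10581532215750565, 0.003429218989422649], [0.105826353577708, -0.9943794352705523, -0.0032127246168427897], [0.0030699893517865695, 0.0035575704801172592, -0.9999889593678816]] [ 0.48 -0.47 -0.11] [-0.71  0.29  1.69 -0.    1.16  0.76] 49.825494566670976
[ 552.84 -286.06  263.7 ] [[0.10491004869289507, 0.949143387373399, 0.2968513296055822], [-0.9944735223591384, 0.09891474708094523, 0.03518929008261517], [0.004036707799700099, -0.2989024975058928, 0.9542751185978168]] [388.54   0.   319.51]
key [(array([239.1, 318.2]), 0.61)] [(array([296., 231., 330., 312.]), 0.73)]
    [ 475.53 -294.34    8.  ]
```

View pics/w2.png

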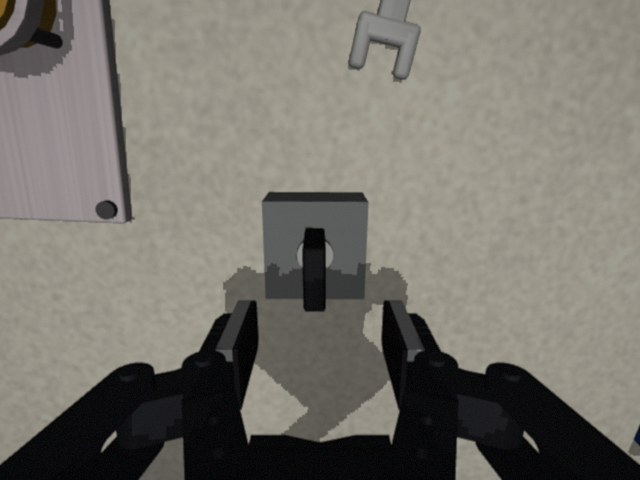

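The bow is at column 314, midway between the fingers at about 319, so I'll shift a little toward +y and descend.

```bash
python3 -m jog '[[0.05,[-0.001,0.002,-0.03],[0,0,0.2]],[0.05,[0,0,-0.03],[0,0,0]],[0.05,[0,0,0],[0,0,0]]]'
```

```text
time: 4.53
eef_pos: [477.0, -294.6, 88.0]
orientation: [[0.994, 0.109, 0.009], [0.11, -0.994, -0.009], [0.008, 0.01, -1.0]]
force: [0.0, -0.1, -0.0]
width: 49.9
```

```bash
python3 -m jog '[[0.05,[-0.002,0.002,-0.015],[0.5,0.5,0]],[0.05,[0,0,0],[0,0,0]]]'; python3 look.py w3
```

```text
time: 4.78
eef_pos: [476.2, -293.5, 74.5]
orientation: [[0.994, 0.11, 0.003], [0.11, -0.994, -0.002], [0.003, 0.002, -1.0]]
force: [-0.4, -0.3, 0.0]
width: 50.0
4.775 [ 476.15 -293.51   74.47] [[0.9939667592963073, 0.10963853285861712, 0.003077909453933807], [0.10964525354045712, -0.9939685512990185, -0.0021065147944485194], [0.00282839000944786, 0.0024312838460988804, -0.9999930445102176]] [-0.4  -0.35  0.03] [-0.71  0.39  1.72  0.    1.02  0.75] 50.015054490789296
[ 553.09 -284.71  192.83] [[0.10869456171308554, 0.9486631937718375, 0.29702464045364285], [-0.9940708398131943, 0.1028442377839725, 0.035301957278917696], [0.002942394788101659, -0.29910066455501116, 0.9542170270832836]] [388.54   0.   319.51]
```

View pics/w3.png

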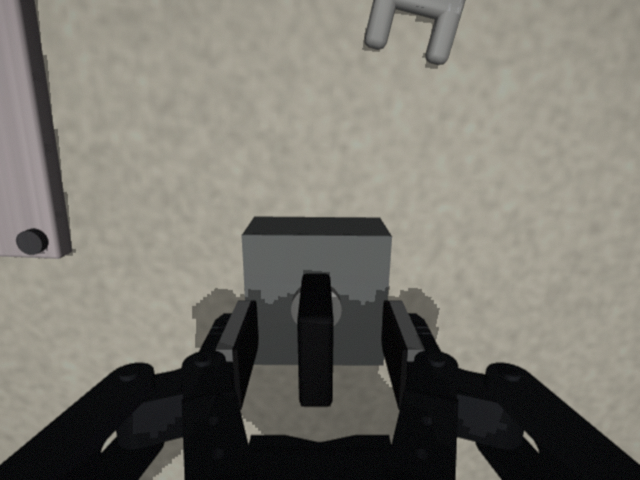

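The bow stands centred between the pads at column 316. I'll lower 3 mm and close.

```bash
python3 -m jog '[[0.05,[-0.001,0.0007,-0.003],[0,0,0]],[0.0,[0,0,0],[0,0,0]],[0.0,[0,0,0],[0,0,0]],[0.0,[0,0,0],[0,0,0]],[0.0,[0,0,0],[0,0,0]]]'
```

```text
time: 5.45
eef_pos: [477.0, -293.4, 74.2]
orientation: [[0.994, 0.11, 0.007], [0.11, -0.994, -0.004], [0.007, 0.005, -1.0]]
force: [0.3, -0.4, 0.7]
width: 11.0
```

```bash
python3 -m jog '[[0.0,[0,0,0.01],[0.2,0.3,0]],[0.0,[0,0,0.02],[0,0,0]],[0.0,[0,0,0.03],[0,0,0]],[0.0,[0,0,0.04],[0,0,0]],[0.0,[0,0,0],[0,0,0]]]'; python3 look.py w4 key
```

```text
time: 6.08
eef_pos: [477.7, -296.0, 179.9]
orientation: [[0.994, 0.11, 0.004], [0.11, -0.994, -0.006], [0.003, 0.007, -1.0]]
force: [0.3, -0.3, 0.1]
width: 11.3
6.075 [ 477.67 -295.98  179.87] [[0.9939602121251252, 0.10967205639188102, 0.0038905987909687023], [0.10969489121429611, -0.9939457017976091, -0.006242813431611701], [0.0031823817589866406, 0.006631886973876123, -0.9999729448947635]] [ 0.26 -0.34  0.1 ] [-0.71  0.25  1.66 -0.    1.23  0.75] 11.3370852701161
[ 554.5  -286.66  298.28] [[0.10878226060131549, 0.9489030960659858, 0.2962251408217254], [-0.9940396832522125, 0.10168548957562379, 0.03930864192011332], [0.007178293551079494, -0.298735628083008, 0.9543089104768656]] [388.54   0.   319.51]
key [(array([285.3, 321.9]), 0.73)] [(array([300., 278., 337., 412.]), 0.89)]
    [ 428.32 -304.52    8.  ]
```

View pics/w4.png

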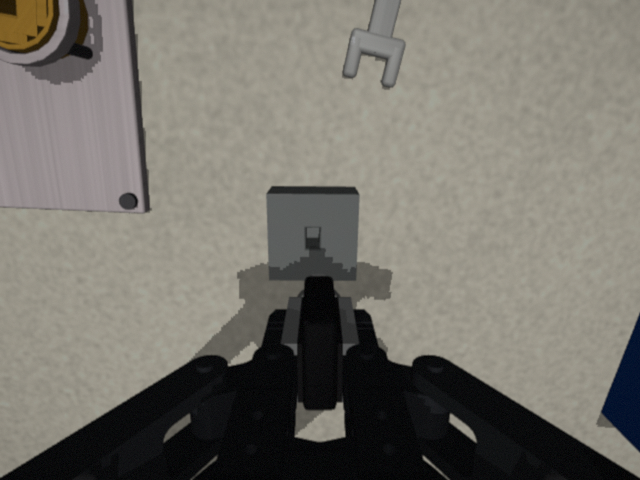

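The key is held (jaws at 11 mm) and the rest's slot at (237,313) is empty. Next I'll move short of the lock to look at the keyhole.

```bash
python3 -m jog '[[0.0,[0.015,0.03,0],[0,0,0]],[0.0,[0.022,0.044,0],[0,0,0]],[0.0,[0.022,0.044,0],[0,0,0]],[0.0,[0.022,0.044,0],[0,0,0]],[0.0,[0.008,0.02,0],[0.3,0.2,0]],[0.0,[0,0,0],[0,0,0]]]'; python3 look.py w5 keyhole pivot tensioner_end
```

```text
time: 6.98
eef_pos: [558.4, -104.2, 162.4]
orientation: [[0.994, 0.107, -0.028], [0.107, -0.994, 0.014], [-0.026, -0.017, -1.0]]
force: [-0.1, -0.4, -0.7]
width: 11.0
6.975 [ 558.4  -104.19  162.37] [[0.9939172715078828, 0.10653106257604034, -0.027921140820988264], [0.10695894625903467, -0.9941605502339346, 0.01430329240830378], [-0.0262343517831605, -0.017202705164603725, -0.9995077917262761]] [-0.15 -0.4  -0.68] [-0.34  0.3   1.63  0.    1.24  1.12] 11.003837743614314
[638.96 -97.5  278.41] [[0.10561077172600436, 0.9392470195419601, 0.3265905711697449], [-0.9942674033636828, 0.10525206343208635, 0.018823754984725126], [-0.01669417574708814, -0.32670635045072277, 0.9449784468818812]] [388.54   0.   319.51]
keyhole [(array([179.9, 336.9]), 0.71)] [(array([193., 130., 382., 216.]), 0.67)]
    [ 599.86 -108.12   50.  ]
pivot [(array([ 71.5, 193.6]), 0.69)] [(array([ 38.,   0., 429., 362.]), 0.7)]
    [650.64 -19.26  36.  ]
tensioner_end [] [(array([ 82.,   0., 265., 364.]), 0.63)]
```

View pics/w5.png

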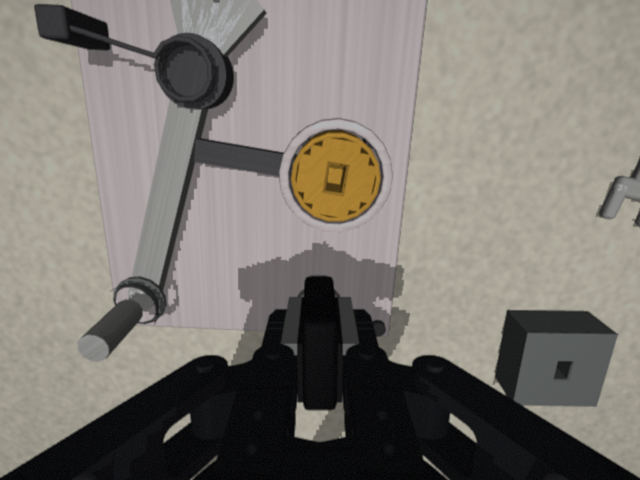

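The slot mouth is at about (179,336), nearly upright in the picture, on the brass disc centred near (175,336). I'll enlarge it.

Run:
```python
from h import *
import pickle
from scipy.optimize import least_squares
np.set_printoptions(precision=2,suppress=True)
p=pickle.load(open('pics/w5.pkl','rb'))
im=p["pixels"][115:235,275:395];cv2.imwrite('pics/w5c.png',cv2.resize(im,None,fx=5,fy=5,interpolation=2)[:,:,::-1])
I=p["pixels"].astype(int);m=np.zeros(I.shape[:2],np.uint8)
m[115:235,275:395]=((I[...,0]-I[...,2])>50)[115:235,275:395]
c=max(cv2.findContours(m,0,1)[0],key=cv2.contourArea)[:,0]
h=cv2.convexHull(c)[:,0]
W=np.array([onz(p,(y,x),50)[:2] for x,y in h])
o=least_squares(lambda v:np.hypot(*(W-v[:2]).T)-v[2],[600,-108,26],loss='soft_l1');print(o.x,np.abs(o.fun).max())
```

```text
[ 600.71 -107.06   26.29] 0.5073719060319277
```

View pics/w5c.png

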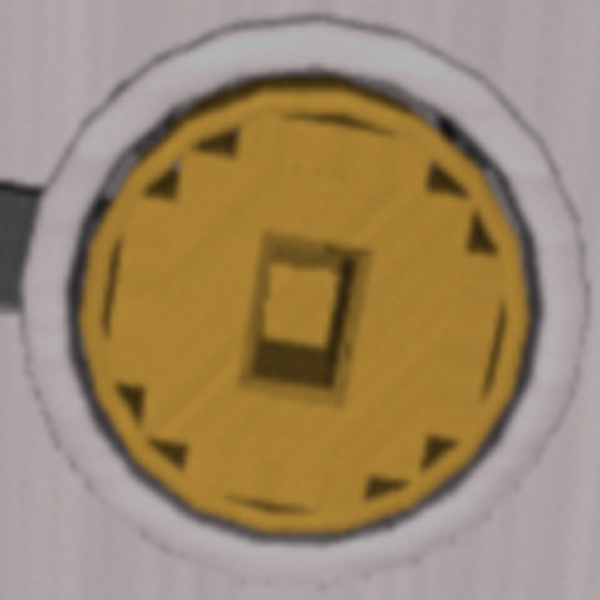

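Run:
```python
from h import *
import pickle
np.set_printoptions(precision=2,suppress=True)
p=pickle.load(open('pics/w5.pkl','rb'))
C=[onz(p,(115+y/5,275+x/5),50)[:2] for x,y in [(262,233),(372,250),(342,407),(240,385)]]
print(C,np.mean(C,0))
for a,b in [(3,0),(2,1),(1,0),(2,3)]: d=C[b]-C[a];print(np.hypot(*d),np.degrees(np.arctan2(d[1],d[0])))
# cam bar edges z=34: (137..159 rows) 
for rc in [(136,200),(149,283),(160,195),(176,283)]: print(onz(p,rc,34))
# rest in this image: slot center
print(onz(p,(370,563),34))
w=pickle.load(open('pics/w4.pkl','rb'));print(onz(w,(237.5,313),34))
```

```text
[array([ 609.83, -101.37]), array([ 609.27, -114.3 ]), array([ 590.47, -113.16]), array([ 591.79, -100.77])] [ 600.34 -107.4 ]
18.045098706491636 -1.9016611379763761
18.82480727568061 -3.4529229698148862
12.942830061328928 87.51634022678212
12.465392780337144 83.93827374771257
[614.74 -22.51  34.  ]
[612.45 -73.61  34.  ]
[599.87 -19.47  34.  ]
[595.88 -74.86  34.  ]
[ 474.99 -292.46   34.  ]
[ 475.56 -292.56   34.  ]
```

Run:
```python
from h import *
import pickle
np.set_printoptions(precision=2,suppress=True)
for n,T,R in [('w4',[477.67,-295.98,179.87],[[0.9939602121251252, 0.10967205639188102, 0.0038905987909687023], [0.10969489121429611, -0.9939457017976091, -0.006242813431611701], [0.0031823817589866406, 0.006631886973876123, -0.9999729448947635]])]:
    p=pickle.load(open(f'pics/{n}.pkl','rb'));R=np.array(R)
    im=p["pixels"][260:430,260:380];cv2.imwrite('pics/w4c.png',cv2.resize(np.clip(im.astype(float)*2.5,0,255).astype(np.uint8),None,fx=4.5,fy=4.5*.75,interpolation=2)[:,:,::-1])
    for ty in (-1,0,1):
      for tz in (-5.8,-5.8):
        print(ty,[np.round(proj(p,T+R@np.array([x-1.9,y+ty,tz])),1) for x in(-18,18) for y in(-6,6)])
```

```text
-1 [array([410.8, 299.8]), array([410.7, 333.9]), array([319.3, 298. ]), array([319.2, 335.1])]
-1 [array([410.8, 299.8]), array([410.7, 333.9]), array([319.3, 298. ]), array([319.2, 335.1])]
0 [array([410.8, 302.7]), array([410.7, 336.8]), array([319.3, 301.1]), array([319.2, 338.2])]
0 [array([410.8, 302.7]), array([410.7, 336.8]), array([319.3, 301.1]), array([319.2, 338.2])]
1 [array([410.8, 305.5]), array([410.7, 339.6]), array([319.2, 304.2]), array([319.2, 341.3])]
1 [array([410.8, 305.5]), array([410.7, 339.6]), array([319.2, 304.2]), array([319.2, 341.3])]
```

View pics/w4c.png

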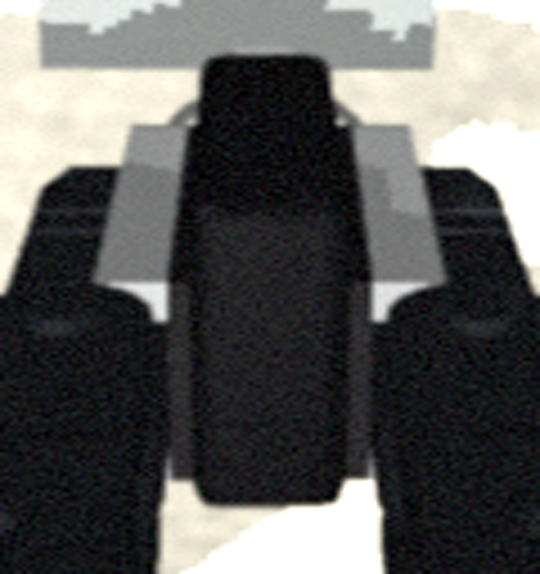

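```bash
python3 -m jog '[[0.0,[0.022,-0.0015,-0.005],[-0.8,-1.6,-4.5]],[0.0,[0.02,-0.0015,-0.005],[0,0,-4.5]],[0.0,[0,0,0],[0,0,0]],[0.0,[0,0,0],[0,0,0]]]'
```

```text
time: 7.82
eef_pos: [600.7, -113.2, 155.0]
orientation: [[0.998, -0.062, 0.005], [-0.062, -0.998, -0.002], [0.005, 0.001, -1.0]]
force: [1.4, -0.0, -0.8]
width: 11.3
```

```bash
python3 -m jog '[[0.0,[0.0017,0.0059,-0.015],[0.1,0.3,0.6]],[0.0,[0,0,-0.012],[0,0,0]],[0.0,[0,0,0],[0,0,0]]]'
```

```text
time: 8.2
eef_pos: [600.8, -106.7, 125.9]
orientation: [[0.999, -0.051, -0.002], [-0.051, -0.999, 0.001], [-0.002, -0.001, -1.0]]
force: [-0.5, 0.0, -0.5]
width: 10.9
```

```bash
python3 -m jog '[[0.0,[0.0016,-0.0006,0],[-0.05,-0.1,0]],[0.0,[0,0,0],[0,0,0]]]';python3 look.py w6
python3 - <<'E'
from h import *
p=r.capture("side");im=p["pixels"][150:310,250:450];save(p,"s6");cv2.imwrite('pics/s6c.png',cv2.resize(im,None,fx=4,fy=3.7,interpolation=2)[:,:,::-1])
E
```

```text
time: 8.45
eef_pos: [602.3, -107.3, 125.7]
orientation: [[0.999, -0.05, -0.001], [-0.05, -0.999, -0.0], [-0.001, 0.0, -1.0]]
force: [-0.1, 0.4, -0.4]
width: 11.3
8.45 [ 602.35 -107.3   125.7 ] [[0.9987304100223192, -0.05037088050654131, -0.0005852295670123658], [-0.05037089860137578, -0.9987305804426271, -1.621182703145395e-05], [-0.0005836700611522368, 4.566978383688881e-05, -0.9999998286217506]] [-0.1   0.45 -0.4 ] [-0.32  0.41  1.56 -0.    1.17  1.3 ] 11.288495268931799
[ 680.08 -111.06  243.8 ] [[-0.05126150912877001, 0.9519488688957496, 0.3019364315380665], [-0.9986851112227446, -0.04903011564495865, -0.01496984909254103], [0.0005534472445530065, -0.3023067957687065, 0.9532105197322375]] [388.54   0.   319.51]
```

View pics/w6.png

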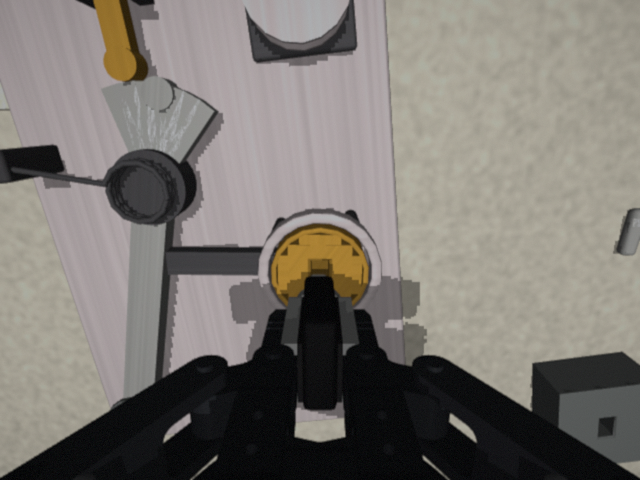

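View pics/s6c.png

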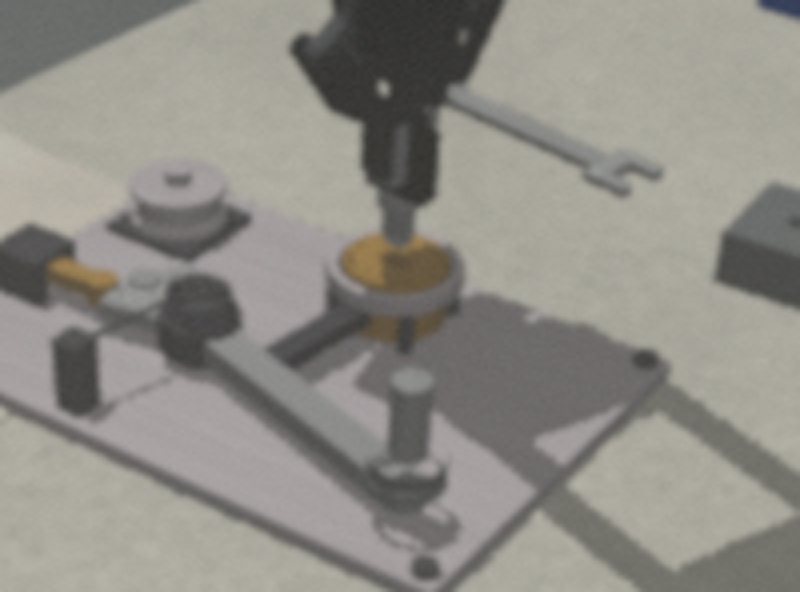

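The key's tip is over the slot: the slot is at column 320 and the bow at 319. I'll descend in small steps.

```bash
python3 -m jog '[[0.0,[0,0,-0.008],[0,0,0]],[0.0,[0,0,-0.005],[0,0,0]],[0.0,[0,0,0],[0,0,0]]]'
```

```text
time: 8.93
eef_pos: [602.6, -107.4, 112.3]
orientation: [[0.999, -0.051, 0.0], [-0.051, -0.999, -0.0], [0.0, 0.0, -1.0]]
force: [-0.5, 0.4, 0.1]
width: 10.9
```

```bash
python3 -m jog '[[0.0,[0,0,-0.006],[0,0,0]],[0.0,[0,0,-0.005],[0,0,0]],[0.0,[0,0,0],[0,0,0]]]'
```

```text
time: 9.3
eef_pos: [602.4, -107.4, 100.3]
orientation: [[0.999, -0.05, -0.0], [-0.05, -0.999, -0.0], [-0.0, 0.0, -1.0]]
force: [-0.4, -0.3, -1.2]
width: 10.6
```

```bash
python3 -m jog '[[0.0,[0,0,-0.005],[0,0,0]],[0.0,[0,0,-0.004],[0,0,0]],[0.0,[0,0,0],[0,0,0]]]'
```

```text
time: 9.68
eef_pos: [602.5, -107.4, 90.8]
orientation: [[0.999, -0.05, 0.0], [-0.05, -0.999, -0.0], [0.0, 0.0, -1.0]]
force: [0.6, -0.6, 0.1]
width: 11.0
```

```bash
python3 -m jog '[[0.0,[0,0,-0.0015],[0,0,0]],[0.0,[0,0,-0.001],[0,0,0]]]'; python3 -m jog '[[0.0,[0,0,-0.001],[0,0,0]],[0.0,[0,0,-0.001],[0,0,0]]]'
```

```text
time: 9.93
eef_pos: [603.0, -107.5, 90.1]
orientation: [[0.999, -0.05, 0.001], [-0.05, -0.999, -0.0], [0.001, 0.0, -1.0]]
force: [-4.1, 1.1, 6.2]
width: 11.3
time: 10.18
eef_pos: [603.0, -107.5, 90.2]
orientation: [[0.999, -0.05, 0.0], [-0.05, -0.999, -0.001], [0.0, 0.001, -1.0]]
force: [-2.9, -0.6, 5.5]
width: 11.4
```

The key seats at z 90.2 with contact force, as predicted for fully home. Now I'll turn it clockwise.

```bash
python3 -m jog '[[0.0,[-0.0003,-0.0003,-0.0005],[0,0,-8]],[0.0,[0,-0.0003,-0.0005],[0,0,-8]],[0.0,[-0.0001,-0.0003,-0.0005],[0,0,-8]]]'; python3 -c "
from h import *;o=r.observe();print(o['joint_positions'],o['ft_torque'])"
```

```text
time: 10.55
eef_pos: [602.8, -109.0, 90.2]
orientation: [[0.887, -0.462, 0.0], [-0.462, -0.887, -0.003], [0.001, 0.003, -1.0]]
force: [-2.8, 1.3, 3.6]
width: 11.0
[-0.3187095   0.46140207  1.5764152  -0.00307131  1.1028626   1.73359755] [0.05535902 0.45503974 0.13085696]
```

```bash
python3 -m jog '[[0.0,[-0.0005,0.0003,-0.0005],[0.1,0,-8]],[0.0,[-0.0004,0.0,-0.0005],[0,0,-8]],[0.0,[-0.0004,0,-0.0005],[0,0,-8]]]'; python3 -c "
from h import *;o=r.observe();print(o['joint_positions'],o['ft_torque'])"
```

```text
time: 10.92
eef_pos: [601.7, -109.8, 90.2]
orientation: [[0.613, -0.79, -0.001], [-0.79, -0.613, -0.004], [0.003, 0.003, -1.0]]
force: [-2.3, 0.3, 2.9]
width: 10.8
[-0.31991053  0.46000343  1.57850172 -0.00452722  1.10240202  2.16342672] [-0.00679141  0.29874424  0.04258952]
```

```bash
python3 -m jog '[[0.0,[-0.0003,0.0004,-0.0005],[0.1,0,-8]],[0.0,[-0.0003,0.0003,-0.0005],[0,0,-8]]]'; python3 -c "
from h import *;o=r.observe();print(o['joint_positions'],o['ft_torque'])"
```

```text
time: 11.18
eef_pos: [600.9, -110.1, 90.2]
orientation: [[0.364, -0.931, -0.002], [-0.931, -0.364, -0.004], [0.003, 0.003, -1.0]]
force: [-1.9, -0.5, 2.7]
width: 11.4
[-0.32055698  0.45943144  1.57934734 -0.00522034  1.10349685  2.45058373] [-0.05648707  0.40065078  0.10479907]
```

```bash
python3 -m jog '[[0.0,[-0.0002,0.0004,-0.0005],[0.1,0,-5]],[0.0,[0,0.0003,-0.0005],[0,0,-3]]]'; python3 -c "
from h import *;o=r.observe();print(o['joint_positions'],o['ft_torque'],np.degrees(np.arctan2(o['orientation'][1,0],o['orientation'][0,0])))"
```

```text
time: 11.42
eef_pos: [600.6, -110.1, 90.2]
orientation: [[0.228, -0.974, -0.003], [-0.974, -0.228, -0.004], [0.003, 0.004, -1.0]]
force: [-2.4, 0.4, 3.4]
width: 11.1
[-0.32080423  0.45932872  1.5794908  -0.00518326  1.10446861  2.59359932] [0.05484957 0.4646296  0.48650144] -76.84893458397599
```

```bash
python3 -m jog '[[0.0,[0,0.0003,-0.0005],[0,0,-3]],[0.0,[0,0.0002,0],[0,0,-2]]]'; python3 -c "
from h import *;o=r.observe();print(o['joint_positions'],o['ft_torque'],np.degrees(np.arctan2(o['orientation'][1,0],o['orientation'][0,0])))
p=r.capture('top');save(p,'t7');im=p['pixels'][130:330,280:440];cv2.imwrite('pics/t7c.png',cv2.resize(im,None,fx=4,fy=3,interpolation=2)[:,:,::-1])
"
```

```text
time: 11.68
eef_pos: [600.2, -109.7, 90.2]
orientation: [[0.143, -0.99, -0.005], [-0.99, -0.143, -0.005], [0.004, 0.005, -1.0]]
force: [-1.1, -0.2, -0.2]
width: 11.2
[-0.31978603  0.4592055   1.57962591 -0.00653668  1.10559476  2.68160975] [0.16752544 0.21930583 0.67079354] -81.79824028177875
```

View pics/t7c.png

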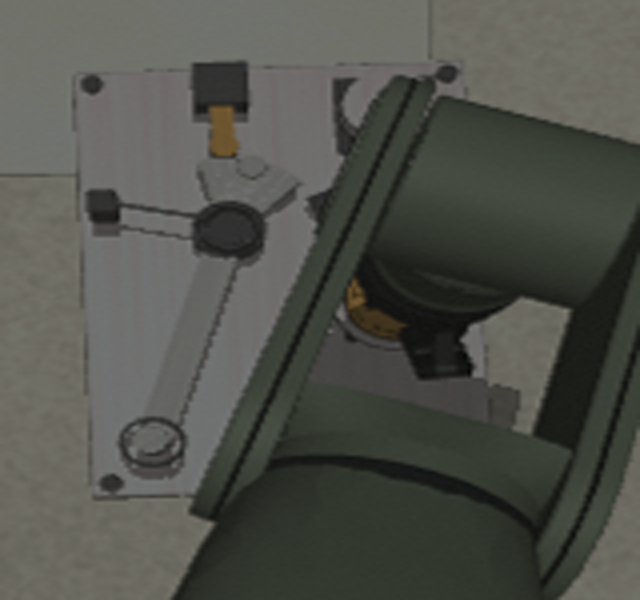

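The wrist torque reads 0.67 N m against 0.06 of friction, so the lock is at its stop. I'll release and rise.

```bash
python3 -m jog '[[0.04,[0,0,0],[0,0,0]],[0.04,[0,0,0],[0,0,0]],[0.04,[0,0,0],[0,0,0]],[0.04,[0,0,0.02],[0,0,0]],[0.04,[0,0,0.03],[0,0,0]],[0.04,[-0.01,0,0.04],[0,0,0]],[0.04,[-0.03,0,0.02],[0,0,10]],[0.04,[-0.03,0.0,0],[0,0,10]],[0.04,[0,0.0,0],[0,0,10]],[0.04,[0,0,0],[0,0,0]]]';python3 look.py w8 key keyhole pivot tensioner_end
python3 - <<'E'
from h import *
p=r.capture("side");im=p["pixels"][150:310,220:440];cv2.imwrite('pics/s8c.png',cv2.resize(im,None,fx=3.6,fy=3.6,interpolation=2)[:,:,::-1])
E
```

```text
time: 12.98
eef_pos: [531.6, -110.8, 213.8]
orientation: [[0.627, -0.779, 0.013], [-0.779, -0.627, -0.009], [0.015, -0.004, -1.0]]
force: [0.4, 0.4, 0.8]
width: 40.1
12.975 [ 531.56 -110.83  213.79] [[0.6269219852632721, -0.7789788189578346, 0.012681640612100385], [-0.7789392116364743, -0.627035682159046, -0.008941916712180843], [0.014917404891778178, -0.004272342963387341, -0.999879601810587]] [0.38 0.38 0.78] [-0.36  0.17  1.68 -0.    1.28  2.1 ] 40.090482657548314
[ 579.03 -169.8   333.07] [[-0.7795553297220641, 0.6008378614617828, 0.17688231154062373], [-0.6263208066502212, -0.7460192004759256, -0.2262246663789684], [-0.003966744123174938, -0.2871397164366001, 0.9578804978627389]] [388.54   0.   319.51]
key [(array([173.1, 251.4]), 0.86)] [(array([215., 153., 257., 217.]), 0.93)]
    [ 600.58 -104.34    8.  ]
keyhole [(array([177. , 241.6]), 0.77), (array([ 85.1, 519.4]), 0.17)] [(array([131., 140., 284., 212.]), 0.77)]
    [ 601.69 -106.07   50.  ]
pivot [(array([222.7, 132.1]), 0.89)] [(array([  1.,   0., 413., 411.]), 0.64)]
    [649.28 -19.62  36.  ]
tensioner_end [] [(array([ 66., 153., 277., 412.]), 0.79)]
```

View pics/w8.png

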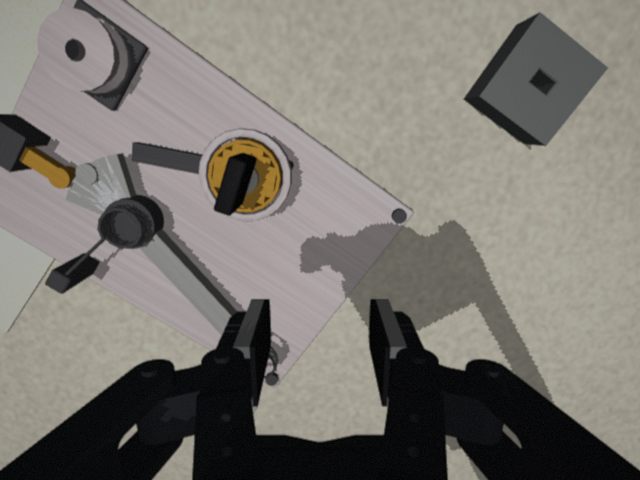

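View pics/s8c.png

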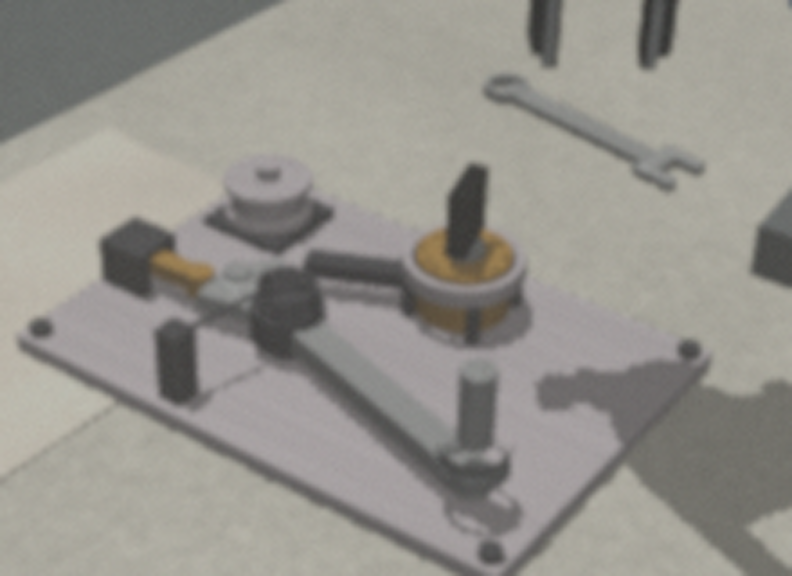

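The key stands upright in the lock at about (240,185). The cam now points up-left at about (150,165), clear of the arm. I'll measure its angle.

Run:
```python
from h import *
import pickle
np.set_printoptions(precision=1,suppress=True)
ang=lambda a,b:np.degrees(np.arctan2(*(b-a)[1::-1]))
p=pickle.load(open('pics/w8.pkl','rb'));q=pickle.load(open('pics/w5.pkl','rb'))
P=lambda p,z,*l:[onz(p,x,z)[:2] for x in l]
a=P(p,34,(142,136),(163,132),(154,203),(173,200));print(a)
L=np.array([600.5,-107.2])
print('after',ang(a[2],a[0]),ang(a[3],a[1]),ang(L,(a[0]+a[1])/2),np.hypot(*((a[0]+a[1])/2-L)))
b=P(q,34,(136,200),(149,283),(160,195),(176,283));print('before',ang(b[1],b[0]),ang(b[3],b[2]))
# plate edge z=12 in w8: right edge from (0,125)-ish to corner (213,412); bottom corner
e=P(p,12,(0,123),(213,412));print('plate edge',e,ang(*e[::-1]))
im=p["pixels"][120:240,110:310];cv2.imwrite('pics/w8c.png',cv2.resize(im,None,fx=4,fy=4,interpolation=2)[:,:,::-1])
```

```text
[array([679.6, -74.2]), array([674. , -58.9]), array([635.7, -98.3]), array([629.5, -85. ])]
after 28.728328361370977 30.41747140940115 28.051001232221385 86.43633825688866
before 87.42863851403987 85.8812870632151
plate edge [array([ 746.5, -147.8]), array([ 475.2, -163. ])] 3.199476251396351
```

View pics/w8c.png

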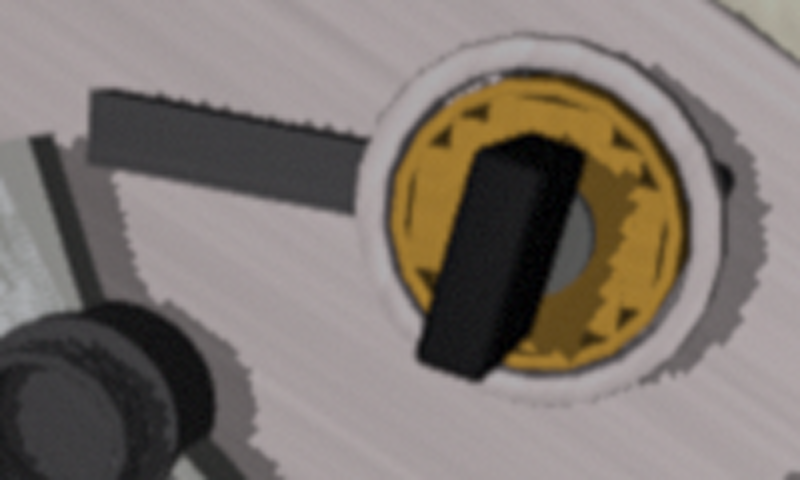

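The plate's yaw is 3.2° and the cam is now at about 28–30°, so the lock is at about 1.1 rad. That is within measurement error of the 1.15 stop. Next I'll go to the post.

```bash
python3 -m jog '[[0.05,[-0.01,0.025,-0.01],[0,0,9]],[0.05,[-0.012,0.025,-0.01],[0,0,9]],[0.05,[-0.012,0.025,0],[0,0,9]],[0.05,[-0.012,0.025,0],[0,0,9]],[0.05,[-0.01,0.02,0],[0.2,0.5,9]],[0.05,[0,0,0],[0,0,0]],[0.05,[0,0,0],[0,0,0]]]';python3 look.py w9 post tensioner_end
```

```text
time: 14.35
eef_pos: [474.1, 11.7, 190.2]
orientation: [[0.996, -0.087, 0.002], [-0.087, -0.996, 0.005], [0.002, -0.005, -1.0]]
force: [0.1, -0.6, 0.0]
width: 49.9
14.35 [474.08  11.65 190.15] [[0.9962237465013365, -0.08678946227095033, 0.002415811573876917], [-0.08679971763456784, -0.9962155047746657, 0.004525159126191422], [0.0020139328192576474, -0.00471776274067997, -0.9999868433081118]] [ 0.09 -0.63  0.05] [-0.16  0.06  1.85  0.01  1.23  1.49] 49.92996598837134
[551.26   4.56 308.44] [[-0.08764947763273541, 0.9504329939747742, 0.29831978317713576], [-0.9961424385498002, -0.082357297588975, -0.03029055387239524], [-0.0042203306462969764, -0.29982394750584174, 0.9539852144091375]] [388.54   0.   319.51]
post [(array([188. , 311.2]), 0.71)] [(array([282., 174., 335., 230.]), 0.59)]
    [500.61  16.97   0.  ]
tensioner_end [(array([206.9, 308.3]), 0.95)] [(array([286.,   0., 353., 236.]), 0.92)]
    [501.51  16.82  75.  ]
```

View pics/w9.png

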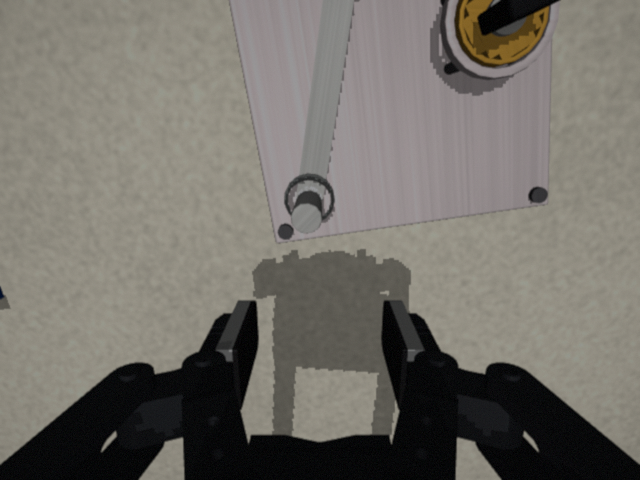

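The post's top is at (218,307), and the network puts its axis at about (501,17) mm, which agrees with the geometry. I'll descend over it.

```bash
python3 -m jog '[[0.05,[0.027,0.005,-0.01],[-0.3,0.2,0]],[0.05,[0,0,-0.025],[0,0,0]],[0.05,[0,0,-0.025],[0,0,0]],[0.05,[0,0,0],[0,0,0]]]'
```

```text
time: 15.1
eef_pos: [503.4, 14.7, 129.5]
orientation: [[0.996, -0.091, 0.001], [-0.091, -0.996, -0.001], [0.001, 0.001, -1.0]]
force: [0.6, -1.0, -0.1]
width: 50.2
```

```bash
python3 -m jog '[[0.05,[-0.0025,0.0025,-0.02],[0,0,0]],[0.05,[0,0,-0.02],[0,0,0]],[0.05,[0,0,0],[0,0,0]]]';python3 look.py w10
```

```text
time: 15.48
eef_pos: [503.7, 16.1, 92.0]
orientation: [[0.996, -0.093, 0.007], [-0.093, -0.996, -0.002], [0.007, 0.002, -1.0]]
force: [-0.2, 0.6, -0.3]
width: 50.0
15.475 [503.71  16.09  92.03] [[0.9956463120416551, -0.09297524754942507, 0.006635108211190255], [-0.09296273150264754, -0.9956672218990108, -0.0021711258536780335], [0.00680822072334181, 0.001544855666064919, -0.9999756304788399]] [-0.19  0.57 -0.31] [-0.14  0.26  1.86 -0.    1.02  1.53] 49.96729338087612
[580.36   9.28 210.69] [[-0.09393777436937334, 0.9511513639525347, 0.29408634343974405], [-0.9955760888523411, -0.0903350925191076, -0.02584225928663002], [0.0019864168751421284, -0.2952128959086893, 0.9554294323691317]] [388.54   0.   319.51]
```

View pics/w10.png

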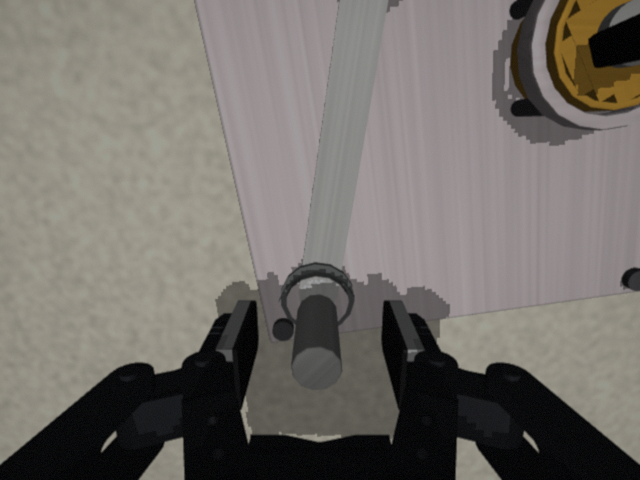

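The post stands between the pads at column 317. I'll lower and close on it.

```bash
python3 -m jog '[[0.05,[-0.003,0.001,-0.009],[0,0.3,0]],[0.0,[0,0,0],[0,0,0]],[0.0,[0,0,0],[0,0,0]],[0.0,[0,0,0],[0,0,0]],[0.0,[0,0,0],[0,0,0]]]'
```

```text
time: 16.15
eef_pos: [504.0, 17.2, 86.8]
orientation: [[0.996, -0.094, 0.009], [-0.094, -0.996, -0.002], [0.01, 0.001, -1.0]]
force: [0.5, -0.5, -1.9]
width: 16.6
```

Width reads 16.6 mm, so the post is gripped. I'll push it along its arc toward -y.

```bash
python3 -m jog '[[0.0,[-0.002,-0.011,0],[0,0.3,0]],[0.0,[-0.0015,-0.012,0],[0,0,0]],[0.0,[-0.001,-0.012,0],[0,0,0]]]'
```

```text
time: 16.52
eef_pos: [499.8, -12.7, 86.7]
orientation: [[0.995, -0.095, 0.006], [-0.095, -0.995, 0.01], [0.005, -0.01, -1.0]]
force: [2.6, 11.1, -0.4]
width: 16.4
```

```bash
python3 -m jog '[[0.0,[-0.0005,-0.012,0],[0.3,0.3,0]],[0.0,[0.0003,-0.013,0],[0.3,0,0]],[0.0,[0.001,-0.013,0],[0.3,0,0]]]'
```

```text
time: 16.9
eef_pos: [501.5, -44.4, 86.7]
orientation: [[0.996, -0.094, 0.004], [-0.094, -0.995, 0.038], [0.0, -0.038, -0.999]]
force: [3.6, 11.1, -1.1]
width: 16.5
```

```bash
python3 -m jog '[[0.0,[0.0015,-0.012,0],[-1,0.3,0]],[0.0,[0.002,-0.012,0],[-1,0,0]],[0.0,[0.001,-0.004,0],[0,0,0]]]'
```

```text
time: 17.27
eef_pos: [506.8, -66.0, 86.6]
orientation: [[0.995, -0.096, 0.0], [-0.096, -0.995, 0.016], [-0.001, -0.016, -1.0]]
force: [-1.8, 10.5, 3.6]
width: 16.4
```

```bash
python3 -m jog '[[0.0,[0.0015,-0.006,0],[-0.6,0,0]],[0.0,[0.0005,-0.004,0],[-0.3,0,0]],[0.0,[0,-0.002,0],[0,0,0]]]';python3 look.py w11 post tensioner_end pivot
python3 - <<'E'
from h import *
o=r.observe();print(o["time"],o["eef_pos"],o["force"])
p=r.capture("side");im=p["pixels"][150:310,220:440];cv2.imwrite('pics/s11c.png',cv2.resize(im,None,fx=3.6,fy=3.6,interpolation=2)[:,:,::-1])
o=r.observe();print(o["time"],o["eef_pos"],o["force"],o["width"])
p=r.capture("top");im=p["pixels"][130:330,280:440];cv2.imwrite('pics/t11c.png',cv2.resize(im,None,fx=4,fy=3,interpolation=2)[:,:,::-1])
o=r.observe();print(o["time"],o["eef_pos"],o["force"],o["width"])
E
```

```text
time: 17.65
eef_pos: [507.9, -69.4, 86.6]
orientation: [[0.995, -0.098, -0.002], [-0.098, -0.995, 0.017], [-0.003, -0.017, -1.0]]
force: [-0.3, 12.0, 2.7]
width: 16.7
17.65 [507.85 -69.38  86.61] [[0.9952127205136533, -0.09771850370067642, -0.0016537721467422023], [-0.09767546315984107, -0.9950675453185522, 0.017322937113020048], [-0.00333838648496017, -0.017078474411141714, -0.9998485789795698]] [-0.25 12.02  2.69] [-0.31  0.29  1.83  0.02  1.03  1.35] 16.68263245294518
[585.42 -78.81 204.44] [[-0.09859765507288505, 0.9482184087031974, 0.30192772613740443], [-0.9949892880731559, -0.08888246298909175, -0.04578454316323416], [-0.016577666717656304, -0.3049291018734812, 0.9522307618412825]] [388.54   0.   319.51]
post [] [(array([284., 267., 358., 402.]), 0.66)]
tensioner_end [(array([344.2, 318.2]), 0.79)] [(array([126.,   0., 353., 404.]), 0.74)]
    [503.78 -68.06  75.  ]
pivot [] [(array([  3.,   0., 502., 402.]), 0.94)]
18.0 [507.83519324 -69.31994433  86.59084913] [ 0.40522767 11.7533498   1.94054547]
18.05 [507.82129559 -69.31517653  86.59295794] [ 0.42848483 12.83140289  2.72840339] 16.716352061734707
18.1 [507.81151795 -69.30650431  86.59539478] [ 1.19237731 12.13496172  2.23997691] 16.336804250285812
```

View pics/w11.png

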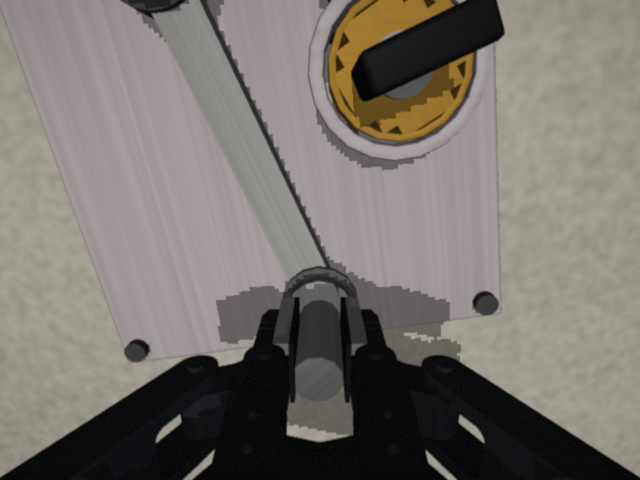

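View pics/s11c.png

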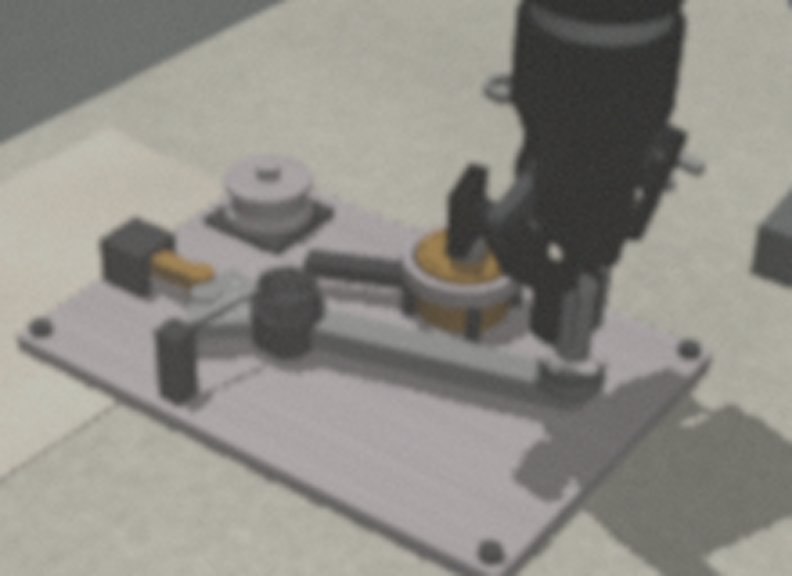

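View pics/t11c.png

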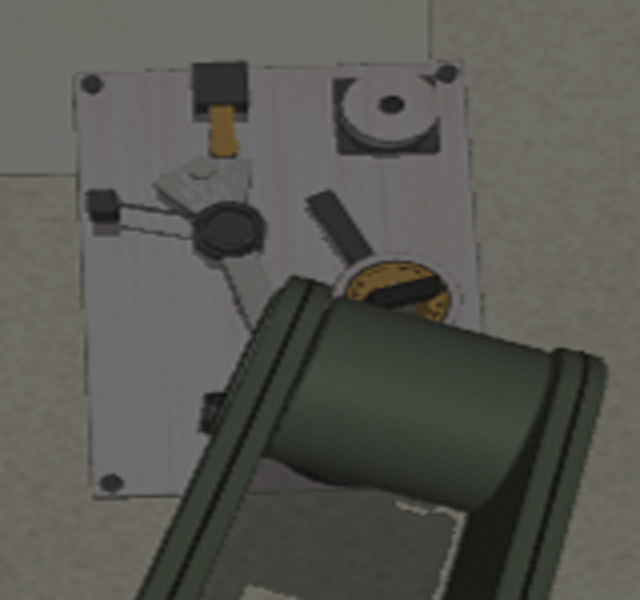

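In the side and top views the arm is swung back, its tooth is clear of the brass pawl, and the cam and key are unchanged. The post is at about (504,-68), which puts the tensioner at about 0.565 rad, with a steady 12 N push. I'm handing it in.

```bash
python3 -c "
from h import *
o=r.observe();print(o['time'],o['eef_pos'],o['force'],o['width']);print(r.sign_off())
o=r.observe();print(o['time'],o['eef_pos'],o['force'],o['width'])"
```

```text
18.1 [507.81151795 -69.30650431  86.59539478] [ 1.19237731 12.13496172  2.23997691] 16.336804250285812
the job is handed in; nothing more can be done
None
the job is handed in; nothing more can be done
```

The job is done and handed in at 18.1 s: the key is home and turned in the lock, and the gripper is still holding the tensioner arm pressed back past the click.

- **Key:** I took it from the rest and pushed it into the lock until the collar touched. That was at the predicted height, with about 6 N of contact force.
- **Lock:** I turned the key clockwise until the wrist torque rose to about 0.67 N m, well above the 0.06 N m of friction. In the pictures the cam measures about 1.1 rad, within measurement error of the 1.15 stop and beyond the 1.0 needed. The key was left in place.
- **Tensioner:** I gripped the post and pushed it along its arc. The last measurement puts the arm at about 0.565 rad, past the click at 0.47 and short of the 0.68 stop. The hold was steady at about 12 N, with well under 0.1 mm of drift in 0.45 s.
- **Other parts:** I did not go near the bin, the gearbox or the wrench.

No check failed. Three things are less certain:

- The pawl's return was judged only by eye, from the tooth standing clear of it in the top view.
- The last few degrees of the turn may have been the key slipping in the pads at the stop.
- I could not read the state after handing in, so the final second's hold was not checked.

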